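Slide the menu card into its counter holder

ROBOT

A 6-joint arm with a two-finger parallel gripper is mounted at the origin on a cart in front of the work surface, level with it; the furniture and walls round the work are solid. World frame = base frame: x ahead of the robot, y to its left, z up, the work surface at z = 0. Lengths are in mm, angles in rad, forces in N, time in s.
With the tool pointing down it reaches from about 275 to 750 mm from the base axis. Payload 10.2 kg.
Tool frame: the origin (TCP) lies midway between the tips of the shut fingers; the grasp point (between the pads) lies 19 mm behind it; z points along the fingers, y is the line along which they close (so a half turn about z gives the same grasp; the last joint's range is limited). The gripper opens to 85 mm and grips with 20 to 120 N. Pads are 22 mm wide; open, the fingers measure 114 mm over their backs; the gripper's body (76 mm by 85 mm) begins 54 mm behind the grasp point. The pads swing forward as they close: fully open they stand 13 mm farther back than shut.
Start: joints at [1.071, 0.313, 1.498, -0, 1.331, -0.223], TCP at [143.484, 505.018, 208.094] pointing down, gripper open.
Joint ranges: [-2.94, 2.94], [-0.97, 2.17], [0.19, 2.56], [-1.23, 4.37], [0.02, 3.11], [-2.88, 2.88]. Speed limits (rad/s): [2.39, 2.39, 3.01, 3.14, 3.14, 3.14].

INTERFACE

Orientations are given as a unit quaternion [w, x, y, z].
In Python, from rig import ctrl gives the robot as it stands.
- The arm moves only by the tool send_rows, never from a script. Its argument "targets" is a list of rows, each a list of 7 numbers: the closure, from -1 (fully open) to 1 (shut), so that 0 is half open, then the shift along the tool's x, y, z in m, then the turn, a rotation vector about the tool's x, y, z in rad. In form: [[claw, dx, dy, dz, ax, ay, az], ...]. A call has exactly 10 rows; each row shifts and turns the commanded pose from where the row before left it, along the tool's axes as they then stand; what a row does not reach is not made up. A row lasts 1/8 s, in which the tool goes at most 62.5 mm and 10.7 degrees, less where a joint would pass 70% of its speed; a pose out of reach is approached as far as the arm can. A call with a gripper value outside its range is refused whole. The fingers move at their own pace and stop on an object; "squeeze" is the grip in N (left out, the last holds). Time passes only in rows, so rows that do not move let the fingers close, or fill a call up. It gives the time, the measured TCP pose, the force, the opening and the grip force at its end, in the units of the state.
- ctrl.sense(): the state, without advancing time (a new reading comes with each control period).
- ctrl.capture(name): name is "side" or "top"; returns a dict with "img" (480x640x3 uint8, red, green, blue), "camera_matrix" (3x3 intrinsics, pixels), "k1" (the pictures are not rectified: a ray, as slopes to the right and down, at radius r is drawn at 1 + k1 r^2 times it, then the intrinsics apply), "R" (3x3) and "t" (3): a world point X has camera coordinates R X + t. Camera axes: x right, y down, z forward; pixel columns grow to the right and rows downward; lengths in mm; the calibration is good to about 2 mm. A picture is of the moment at which its call begins. There is no depth.
- ctrl.finish_job(): hands the job in; it is judged then, once.
Trained networks look in a picture, given as the dict that the camera call returned (one of the last four; its "shot" number tells which), for a name from the list of things; names that differ only in an ending like _2 or _b are one class to them, and where a whole thing is asked for, a point or a joint stands for the part that bears it (a point fixed in the world has none). Each returns a list of dicts, best first, with "score" (0 to 1); they miss things now and then, are a little off and sometimes report something else, mostly with a low value. They report only what shows in the picture. A call takes as long as a camera call.
- ctrl.boxes_of(query, picture): "extent" ([left, top, width, height] in pixels, round what is visible of it).
- ctrl.landmark_of(query, picture): "point" ([column, row] in pixels: a listed point, or the origin of a listed thing).
The state is a dict: "time_s": time; "joints": joint angles; "dq": joint speeds; "tau": joint torques, N m; "eef_pos": TCP position; "ee_rot": TCP orientation; "force": force on the tool from outside, world axes, zero at the start; "wrist_torque": the same for the moment, N m; "grip_width": opening from 0.0 (shut) to 1.0 (fully open); "grip_force": force on a finger pad.
Only numpy, scipy, OpenCV 4.12 (cv2) and the standard library are available. Lean on these libraries where they do the work, as an engineer would, in place of code of your own. Each camera call takes 0.05 s, during which the arm holds its last target. There are 200 camera calls.

TASK

Put the larger of the two flat menu cards away in the low U-shaped holder on the counter: press down on top of the card with the fingertips and slide it over the counter, never lifting it, through the open side of the holder until it lies flat and straight between the side rails with its front edge up to the back rail. Leave the smaller card where it lies and let go at the end.

Things in the scene. Friction and masses are not known exactly. Their poses are not given: they have to be found in the camera images.
- menu_card: the larger card: thin plywood board with white paper on top, on felt glides, 80 x 110 x 5 mm in all (x, y, z), 40 to 85 g, loose. Origin: centre of its underside, z up, y along its length, parallel to the holder's y within 12 degrees. It starts about 200 mm from the holder's origin on the open (-y) side, about 70 mm left or right of its middle line. Fingertips pressing 5 to 15 N drag it easily.
- small_card: the smaller card, same make, 54 x 76 x 5 mm (x, y, z), loose. Origin at the centre of its underside. It lies beside the larger card, about 140 mm away on the other side of the holder's middle line; which is on which side varies. Not to be moved (20 mm at most).
- holder: fixed U of dark steel rails 10 mm high and wide, no floor, open to its -y; yaw within 5 degrees of the world's. Inner width 110 mm (x = -55 to 55 mm), back rail's inner face at y = 55 mm, straight side rails from y = -45 to 55 mm, then lead-in wings splaying to y = -70 mm (mouth 135 mm wide). Origin on the counter, where the larger card's centre lies when fully home; z up.

How it is judged:
By the outcome, as a careful person would: the job done as asked, in the order asked, and still so for the second after the job is handed in, with the robot touching nothing.
It also fails if it takes over 32 s, if anything falls off the work surface, if the arm or the gripper's body presses on something with over 40 N, if the wrist force passes 120 N, or if a joint passes its speed limit or range.

## Working session

There is one attempt and no reset: what is moved stays moved. The work goes in short steps, Python scripts to look and compute and a tool call to move; the robot and the scene stay as the last step left them, time stands still between calls to the robot, and variables do not carry over. Pictures are saved under pics/ and viewed, at most 10 in all, crops included, and the job is handed in when it is done.

Besides the shell and the picture viewer there is one more tool, called after "Call:" by a JSON object that holds its "name" and its "arguments", one argument or row to a line. send_rows: Moves the arm, as the interface text tells. Its arguments: {"type":"object","properties":{"targets":{"type":"array"},"squeeze":{"type":"number"}},"required":["targets"]}

```bash
mkdir -p pics; cat > h.py <<'E'
import numpy as np, cv2
from rig import ctrl
def px2w(c,uv,z=0):
    K=np.array(c["camera_matrix"],float);R=np.array(c["R"]);t=np.array(c["t"])
    d=np.linalg.solve(K,[uv[0],uv[1],1.])[:2]
    x=d.copy()
    for _ in range(30): x=d/(1+c["k1"]*(x@x))
    r=R.T@np.array([x[0],x[1],1]);o=-R.T@t
    return o+r*(z-o[2])/r[2]
def w2px(c,X):
    K=np.array(c["camera_matrix"],float);p=np.array(c["R"])@np.array(X,float)+np.array(c["t"])
    x=p[:2]/p[2];x=x*(1+c["k1"]*(x@x));return (K@[x[0],x[1],1])[:2]
E
python3 - <<'E'
from h import *
for n in ["top","side"]:
    c=ctrl.capture(n);cv2.imwrite(f"pics/{n}0.png",c["img"][:,:,::-1])
    for q in ["menu_card","small_card","holder"]:
        for f,k in ((ctrl.boxes_of,"extent"),(ctrl.landmark_of,"point")):
            for d in f(q,c)[:2]:
                print(n,q,k,np.round(d[k]),round(d["score"],2), np.round(px2w(c,d[k])) if k=="point" else "")
s=ctrl.sense();print(s)
E
```

```text
top menu_card extent [271. 283.  66.  53.] 0.93 
top menu_card point [303. 308.] 0.68 [435. -98.   0.]
top small_card extent [288. 206.  52.  36.] 0.56 
top small_card point [313. 224.] 0.63 [ 574. -113.    0.]
top holder extent [139. 214.  97.  94.] 0.61 
side menu_card extent [344. 250.  67.  47.] 0.95 
side menu_card point [375. 272.] 0.62 [ 436. -100.    0.]
side small_card extent [278. 234.  45.  32.] 0.73 
side small_card point [302. 250.] 0.96 [ 573. -118.    0.]
side small_card point [377. 271.] 0.61 [ 434. -103.    0.]
side holder extent [344. 247.  69.  51.] 0.71 
{'time_s': 0.7, 'joints': array([ 1.07059589e+00,  3.12880661e-01,  1.49774399e+00,  2.32865752e-06,
        1.33101334e+00, -2.23389201e-01]), 'dq': array([ 2.37091563e-05, -9.49171357e-05,  1.64832505e-03, -1.18906128e-04,
        1.00560203e-03, -5.98537254e-04]), 'tau': array([-2.89504016e-03, -4.12111866e+01, -2.59862351e+01, -2.95435348e-04,
        6.56210905e-04, -7.04640740e-06]), 'eef_pos': array([143.47505733, 504.99859885, 208.0874994 ]), 'ee_rot': array([-9.08131575e-06,  1.37964428e-01,  9.90437184e-01, -2.08005007e-05]), 'force': array([ 0.07805392,  0.24152157, -0.8387818 ]), 'wrist_torque': array([ 0.02021808,  0.0069148 , -0.02212728]), 'grip_force': 0.0, 'grip_width': 1.0034772139720791}
```

View pics/top0.png

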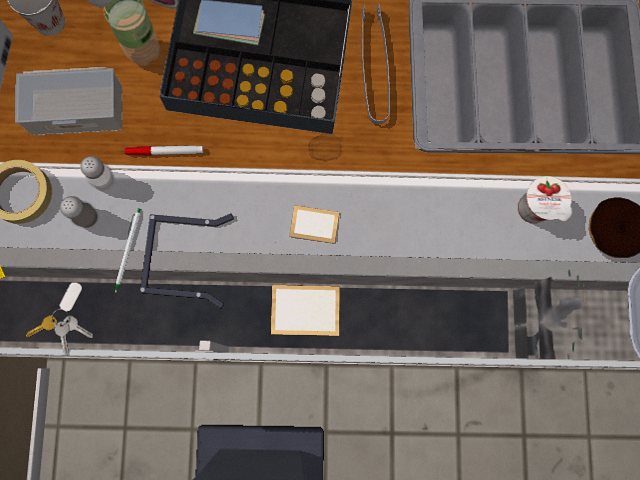

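The top view shows the large card at (305,310), the small card at (314,224) and the U holder spanning (142–230, 215–305), with its mouth to the right (world -y). I'll crop it for exact corners.

```bash
python3 - <<'E'
import cv2
a=cv2.imread("pics/top0.png")[190:350,120:360]
cv2.imwrite("pics/crop0.png",cv2.resize(a,(720,480),interpolation=cv2.INTER_CUBIC))
E
```

```text
(no output)
```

View pics/crop0.png

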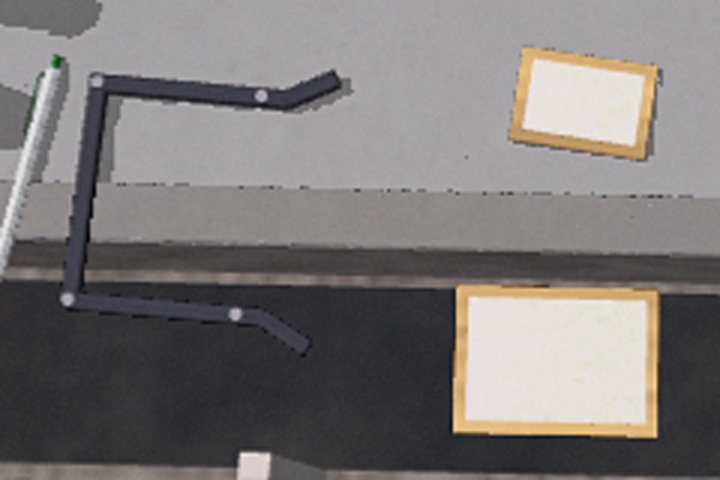

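View pics/side0.png

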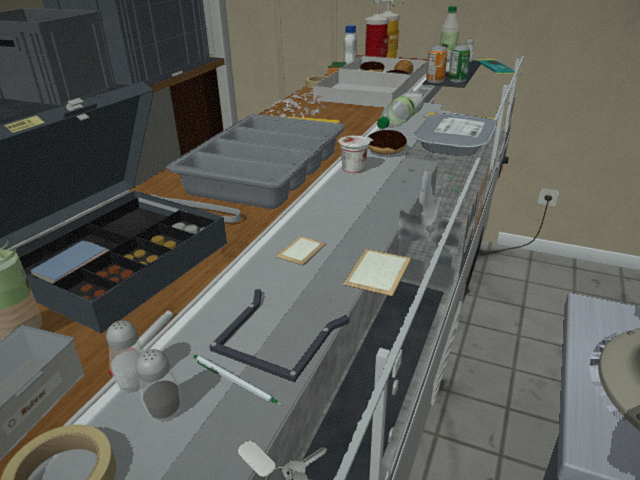

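The side view confirms that the glass counter is one plane. The big card is on the robot side, and there is a pen behind the holder and a white rail along the near edge. Next I'll work out positions.

```bash
python3 - <<'E'
from h import *
c=ctrl.capture("top")
f=lambda p,z:px2w(c,(p[0]/3+120-1/3,p[1]/3+190-1/3),z)
H=np.array([f(p,10)[:2] for p in [(97,80),(67,298),(262,96),(235,314)]])
M=np.array([[60,60],[-60,60],[60,-45],[-60,-45]],float)
# rigid fit
def fit(M,H):
    a,b=M-M.mean(0),H-H.mean(0)
    th=np.arctan2((a[:,0]*b[:,1]-a[:,1]*b[:,0]).sum(),(a*b).sum())
    R=np.array([[np.cos(th),-np.sin(th)],[np.sin(th),np.cos(th)]])
    t=H.mean(0)-R@M.mean(0);return th,t,H-(M@R.T+t)
print("holder",H.round(1)); r=fit(M,H);print(r[0]*57.3,r[1].round(1),r[2].round(1))
# card: corners from threshold
C=np.array([f(p,5)[:2] for p in [(457,286),(454,433),(659,290),(657,437)]])
Mc=np.array([[40,55],[-40,55],[40,-55],[-40,-55]],float)
r2=fit(Mc,C);print("card",r2[0]*57.3,r2[1].round(1),r2[2].round(1))
S=np.array([f(p,5)[:2] for p in [(523,46),(509,138),(657,67),(643,159)]])
Ms=Mc*[27/40,38/55]
r3=fit(Ms,S);print("small",r3[0]*57.3,r3[1].round(1),r3[2].round(1))
th=r[0];R=np.array([[np.cos(th),-np.sin(th)],[np.sin(th),np.cos(th)]])
print("card in holder",R.T@(r2[1]-r[1]))
print("rail pts",[px2w(c,(205,345),z).round() for z in (0,100)])
from scipy.spatial.transform import Rotation as Ro
q=ctrl.sense()["ee_rot"];print(Ro.from_quat(np.r_[q[1:],q[0]]).as_matrix().round(3))
E
```

```text
holder [[577.7 151.9]
 [457.9 159.9]
 [571.   61.6]
 [451.5  70.1]]
-4.016649489055474 [514.  103.4] [[-0.4 -7.2]
 [-0.4 -7.5]
 [ 0.3  7.3]
 [ 0.5  7.4]]
card 0.1781356769379417 [ 430.8 -102.3] [[-0.7 -0.5]
 [ 0.7 -1. ]
 [-0.7  0.5]
 [ 0.7  1. ]]
small -7.578994507574929 [ 573.2 -113.8] [[-0.8 -0.4]
 [ 0.7 -1.1]
 [-0.7  0.7]
 [ 0.8  0.7]]
card in holder [ -68.52742104 -210.96329969]
rail pts [array([372.,  56.,   0.]), array([369.,  43., 100.])]
[[-0.962  0.273 -0.   ]
 [ 0.273  0.962  0.   ]
 [ 0.    -0.    -1.   ]]
```

```bash
python3 - <<'E'
from h import *
c=ctrl.capture("top");s=ctrl.capture("side")
for z in (0,30,60,90,120): 
    X=px2w(c,(205,345),z);print(z,X.round(),w2px(s,X).round(), px2w(c,(300,352),z).round(), w2px(s,px2w(c,(300,352),z)).round())
E
```

```text
0 [372.  56.   0.] [385. 343.] [364. -95.   0.] [418. 283.]
30 [371.  52.  30.] [387. 324.] [364. -95.  30.] [420. 267.]
60 [370.  48.  60.] [390. 304.] [363. -94.  60.] [422. 251.]
90 [369.  44.  90.] [393. 284.] [362. -94.  90.] [424. 234.]
120 [368.  40. 120.] [396. 263.] [362. -93. 120.] [426. 216.]
```

Call:
{"name": "send_rows", "arguments": {
  "targets": [
    [0, -0.0405, -0.0458, 0, 0, 0, 0],
    [0, -0.0405, -0.0458, 0, 0, 0, 0],
    [0, -0.0405, -0.0458, 0, 0, 0, 0],
    [0, -0.0405, -0.0458, 0.005, 0, 0, 0],
    [0, -0.0405, -0.0458, 0.005, 0, 0, 0],
    [0, -0.0405, -0.0458, 0.01, 0, 0, 0],
    [0, -0.0405, -0.0458, 0.01, 0, 0, 0],
    [0, -0.0405, -0.0458, 0.01, 0, 0, 0],
    [0, -0.0405, -0.0458, 0.01, 0, 0, 0],
    [0, -0.0405, -0.0458, 0.01, 0, 0, 0]
  ]
}}

```text
time_s: 2.1
eef_pos: [408.6, -48.4, 148.0]
ee_rot: [0.0, 0.138, 0.99, -0.0]
force: [1.6, 0.2, 0.2]
grip_width: 0.496
grip_force: 0.0
```

Call:
{"name": "send_rows", "arguments": {
  "targets": [
    [0, -0.04, -0.044, 0, 0, 0, 0],
    [0, 0, 0, 0, 0, 0, -0.14],
    [0, 0, 0, 0.02, 0, 0, -0.137],
    [0, 0, 0, 0.04, 0, 0, 0],
    [0, 0, 0, 0.04, 0, 0, 0],
    [0, 0, 0, 0.01, 0, 0, 0],
    [0, 0, 0, 0.01, 0, 0, 0],
    [0, 0, 0, 0, 0, 0, 0],
    [0, 0, 0, 0, 0, 0, 0],
    [0, 0, 0, 0, 0, 0, 0]
  ]
}}

```text
time_s: 3.35
eef_pos: [434.7, -99.6, 28.7]
ee_rot: [0.001, -0.0, 1.0, -0.0]
force: [0.9, 0.1, 0.4]
grip_width: 0.501
grip_force: 0.0
```

```bash
python3 - <<'E'
from h import *
s=ctrl.sense();print(s["eef_pos"],s["ee_rot"],s["force"])
c=ctrl.capture("side");cv2.imwrite("pics/s1.png",cv2.resize(c["img"][190:340,260:460,::-1],(800,600),interpolation=cv2.INTER_CUBIC))
E
```

```text
[434.72052758 -99.64577833  28.72936157] [ 5.72854440e-04 -1.14243039e-04  9.99999788e-01 -2.89084386e-04] [0.8500967  0.11094619 0.35169627]
```

View pics/s1.png

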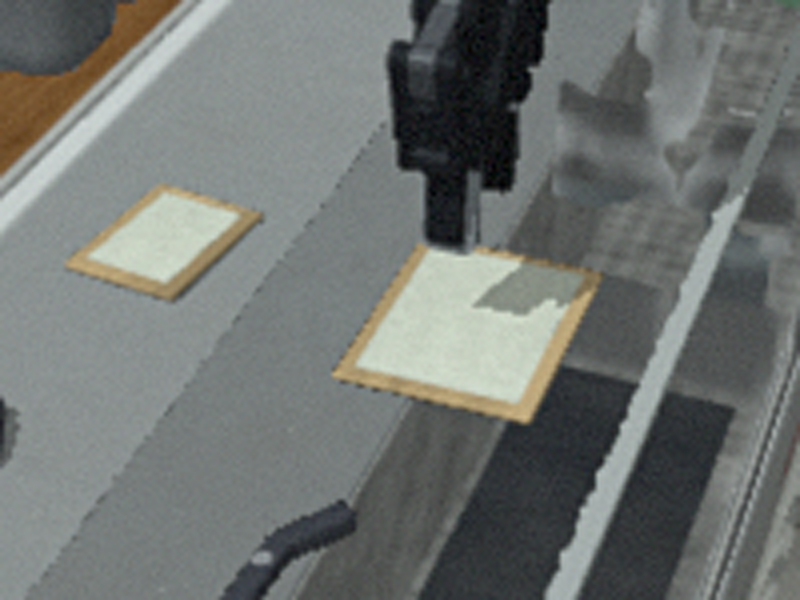

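The fingers hang about 25 mm above the card, centred on it. I'll lower slowly to find contact.

Call:
{"name": "send_rows", "arguments": {
  "targets": [
    [0, 0, 0, 0.01, 0, 0, 0],
    [0, 0, 0, 0.008, 0, 0, 0],
    [0, 0, 0, 0.002, 0, 0, 0],
    [0, 0, 0, 0.001, 0, 0, 0],
    [0, 0, 0, 0.001, 0, 0, 0],
    [0, 0, 0, 0.001, 0, 0, 0],
    [0, 0, 0, 0.001, 0, 0, 0],
    [0, 0, 0, 0, 0, 0, 0],
    [0, 0, 0, 0, 0, 0, 0],
    [0, 0, 0, 0, 0, 0, 0]
  ]
}}

```text
time_s: 4.65
eef_pos: [434.4, -99.5, 4.1]
ee_rot: [0.0, -0.0, 1.0, -0.0]
force: [-0.2, 0.3, -0.6]
grip_width: 0.498
grip_force: 0.0
```

Call:
{"name": "send_rows", "arguments": {
  "targets": [
    [0, 0, 0, 0.001, 0, 0, 0],
    [0, 0, 0, 0.001, 0, 0, 0],
    [0, 0, 0, 0.001, 0, 0, 0],
    [0, 0, 0, 0.0005, 0, 0, 0],
    [0, 0, 0, 0.0005, 0, 0, 0],
    [0, 0, 0, 0.0005, 0, 0, 0],
    [0, 0, 0, 0, 0, 0, 0],
    [0, 0, 0, 0, 0, 0, 0],
    [0, 0, 0, 0, 0, 0, 0],
    [0, 0, 0, 0, 0, 0, 0]
  ]
}}

```text
time_s: 5.9
eef_pos: [434.4, -99.5, -0.4]
ee_rot: [0.0, -0.0, 1.0, -0.0]
force: [0.4, -0.1, -1.2]
grip_width: 0.506
grip_force: 0.0
```

Call:
{"name": "send_rows", "arguments": {
  "targets": [
    [0, 0, 0, 0.0005, 0, 0, 0],
    [0, 0, 0, 0.0005, 0, 0, 0],
    [0, 0, 0, 0.0005, 0, 0, 0],
    [0, 0, 0, 0.0005, 0, 0, 0],
    [0, 0, 0, 0, 0, 0, 0],
    [0, 0, 0, 0, 0, 0, 0],
    [0, 0, 0, 0, 0, 0, 0],
    [0, 0, 0, 0, 0, 0, 0],
    [0, 0, 0, 0, 0, 0, 0],
    [0, 0, 0, 0, 0, 0, 0]
  ]
}}

```text
time_s: 7.15
eef_pos: [434.4, -99.5, -2.4]
ee_rot: [0.0, -0.0, 1.0, -0.0]
force: [0.0, -0.2, 0.5]
grip_width: 0.496
grip_force: 0.0
```

Call:
{"name": "send_rows", "arguments": {
  "targets": [
    [0, 0, 0, 0.0005, 0, 0, 0],
    [0, 0, 0, 0.0005, 0, 0, 0],
    [0, 0, 0, 0.0005, 0, 0, 0],
    [0, 0, 0, 0.0005, 0, 0, 0],
    [0, 0, 0, 0, 0, 0, 0],
    [0, 0, 0, 0, 0, 0, 0],
    [0, 0, 0, 0, 0, 0, 0],
    [0, 0, 0, 0, 0, 0, 0],
    [0, 0, 0, 0, 0, 0, 0],
    [0, 0, 0, 0, 0, 0, 0]
  ]
}}

```text
time_s: 8.4
eef_pos: [434.4, -99.5, -4.4]
ee_rot: [0.0, -0.0, 1.0, -0.0]
force: [0.8, 0.3, -1.1]
grip_width: 0.5
grip_force: 0.0
```

Call:
{"name": "send_rows", "arguments": {
  "targets": [
    [0, 0, 0, 0.0006, 0, 0, 0],
    [0, 0, 0, 0.0006, 0, 0, 0],
    [0, 0, 0, 0.0006, 0, 0, 0],
    [0, 0, 0, 0.0006, 0, 0, 0],
    [0, 0, 0, 0, 0, 0, 0],
    [0, 0, 0, 0, 0, 0, 0],
    [0, 0, 0, 0, 0, 0, 0],
    [0, 0, 0, 0, 0, 0, 0],
    [0, 0, 0, 0, 0, 0, 0],
    [0, 0, 0, 0, 0, 0, 0]
  ]
}}

```text
time_s: 9.65
eef_pos: [434.4, -99.5, -6.8]
ee_rot: [-0.0, -0.0, 1.0, -0.0]
force: [0.5, 0.6, 0.3]
grip_width: 0.502
grip_force: 0.0
```

```bash
python3 - <<'E'
from h import *
s=ctrl.sense();print(s["eef_pos"],s["force"],s["wrist_torque"])
c=ctrl.capture("side");cv2.imwrite("pics/s2.png",cv2.resize(c["img"][190:340,260:460,::-1],(800,600),interpolation=cv2.INTER_CUBIC))
E
```

```text
[434.36932589 -99.49086345  -6.80682398] [0.4555296  0.58094097 0.27125008] [-0.02405477  0.02139606 -0.03064427]
```

View pics/s2.png

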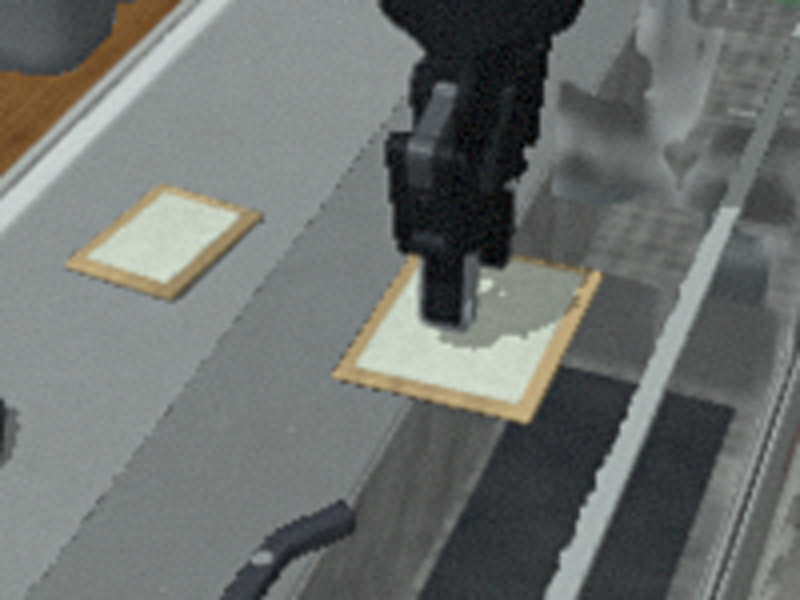

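The fingertips are nearly touching the card, with tip and shadow almost meeting at (445,325). I'll keep going down.

Call:
{"name": "send_rows", "arguments": {
  "targets": [
    [0, 0, 0, 0.0006, 0, 0, 0],
    [0, 0, 0, 0.0006, 0, 0, 0],
    [0, 0, 0, 0.0006, 0, 0, 0],
    [0, 0, 0, 0.0006, 0, 0, 0],
    [0, 0, 0, 0.0003, 0, 0, 0],
    [0, 0, 0, 0.0003, 0, 0, 0],
    [0, 0, 0, 0, 0, 0, 0],
    [0, 0, 0, 0, 0, 0, 0],
    [0, 0, 0, 0, 0, 0, 0],
    [0, 0, 0, 0, 0, 0, 0]
  ]
}}

```text
time_s: 10.95
eef_pos: [434.4, -99.5, -9.8]
ee_rot: [-0.0, -0.0, 1.0, 0.0]
force: [0.2, -0.2, -0.3]
grip_width: 0.501
grip_force: 0.0
```

Call:
{"name": "send_rows", "arguments": {
  "targets": [
    [0, 0, 0, 0.0006, 0, 0, 0],
    [0, 0, 0, 0.0006, 0, 0, 0],
    [0, 0, 0, 0.0006, 0, 0, 0],
    [0, 0, 0, 0.0006, 0, 0, 0],
    [0, 0, 0, 0.0003, 0, 0, 0],
    [0, 0, 0, 0.0003, 0, 0, 0],
    [0, 0, 0, 0, 0, 0, 0],
    [0, 0, 0, 0, 0, 0, 0],
    [0, 0, 0, 0, 0, 0, 0],
    [0, 0, 0, 0, 0, 0, 0]
  ]
}}

```text
time_s: 12.2
eef_pos: [434.4, -99.5, -12.8]
ee_rot: [-0.0, -0.0, 1.0, -0.0]
force: [-0.7, -0.0, 0.5]
grip_width: 0.497
grip_force: 0.0
```

```bash
python3 - <<'E'
from h import *
s=ctrl.sense();print(s["eef_pos"],s["force"],s["wrist_torque"])
c=ctrl.capture("side");cv2.imwrite("pics/s3.png",cv2.resize(c["img"][220:310,330:450,::-1],(800,600),interpolation=cv2.INTER_CUBIC))
X=s["eef_pos"]
for dy in (-40,-21,0,21,40): 
  for z in (0,5,10,15): print(dy,z,((w2px(c,[X[0],X[1]+dy,z])-[330,220])*6.67).round())
E
```

```text
[434.35583089 -99.48543589 -12.7959376 ] [-0.69292289 -0.04974591  0.47320207] [-0.031759    0.05024982 -0.01083385]
-40 0 [355. 262.]
-40 5 [356. 245.]
-40 10 [357. 228.]
-40 15 [358. 211.]
-21 0 [332. 301.]
-21 5 [333. 284.]
-21 10 [334. 267.]
-21 15 [335. 250.]
0 0 [306. 346.]
0 5 [307. 329.]
0 10 [308. 312.]
0 15 [309. 294.]
21 0 [279. 393.]
21 5 [280. 375.]
21 10 [280. 358.]
21 15 [281. 340.]
40 0 [253. 436.]
40 5 [254. 419.]
40 10 [255. 401.]
40 15 [255. 384.]
```

View pics/s3.png

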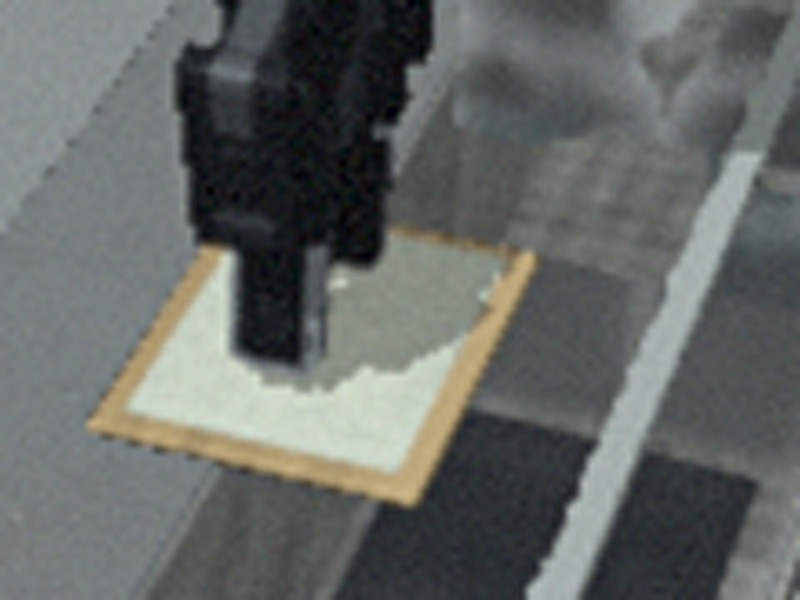

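The tip's lower edge, at (275,365), appears about 4 mm above the card top, so I'll continue with small steps.

Call:
{"name": "send_rows", "arguments": {
  "targets": [
    [0, 0, 0, 0.0008, 0, 0, 0],
    [0, 0, 0, 0.0008, 0, 0, 0],
    [0, 0, 0, 0.0005, 0, 0, 0],
    [0, 0, 0, 0.0005, 0, 0, 0],
    [0, 0, 0, 0.0005, 0, 0, 0],
    [0, 0, 0, 0.0005, 0, 0, 0],
    [0, 0, 0, 0.0003, 0, 0, 0],
    [0, 0, 0, 0, 0, 0, 0],
    [0, 0, 0, 0, 0, 0, 0],
    [0, 0, 0, 0, 0, 0, 0]
  ]
}}

```text
time_s: 13.5
eef_pos: [434.4, -99.5, -16.7]
ee_rot: [-0.0, -0.0, 1.0, 0.0]
force: [0.6, 0.4, 0.2]
grip_width: 0.501
grip_force: 0.0
```

Call:
{"name": "send_rows", "arguments": {
  "targets": [
    [0, 0, 0, 0.0005, 0, 0, 0],
    [0, 0, 0, 0.0005, 0, 0, 0],
    [0, 0, 0, 0.0005, 0, 0, 0],
    [0, 0, 0, 0.0005, 0, 0, 0],
    [0, 0, 0, 0.0005, 0, 0, 0],
    [0, 0, 0, 0.0003, 0, 0, 0],
    [0, 0, 0, 0.0003, 0, 0, 0],
    [0, 0, 0, 0.0003, 0, 0, 0],
    [0, 0, 0, 0, 0, 0, 0],
    [0, 0, 0, 0, 0, 0, 0]
  ]
}}

```text
time_s: 14.75
eef_pos: [434.3, -99.5, -20.1]
ee_rot: [-0.0, -0.0, 1.0, 0.0]
force: [-0.7, -0.2, 1.8]
grip_width: 0.499
grip_force: 1.3
```

```bash
python3 - <<'E'
from h import *
s=ctrl.sense();print(s["eef_pos"],s["force"],s["wrist_torque"],s["joints"],s["tau"])
c=ctrl.capture("side");cv2.imwrite("pics/s4.png",cv2.resize(c["img"][220:310,330:450,::-1],(800,600),interpolation=cv2.INTER_CUBIC))
E
```

```text
[434.34196117 -99.4726006  -20.05764282] [-0.72287058 -0.22191151  1.7840645 ] [0.09407025 0.15016591 0.01669422] [-4.89194300e-01  4.88198509e-01  1.95932372e+00 -1.06697788e-05
  6.94103914e-01 -2.06018012e+00] [-3.84044414e-02 -3.77263820e+01 -1.53486711e+01  1.48600875e-02
 -1.94470575e-01 -1.13156206e-03]
```

View pics/s4.png

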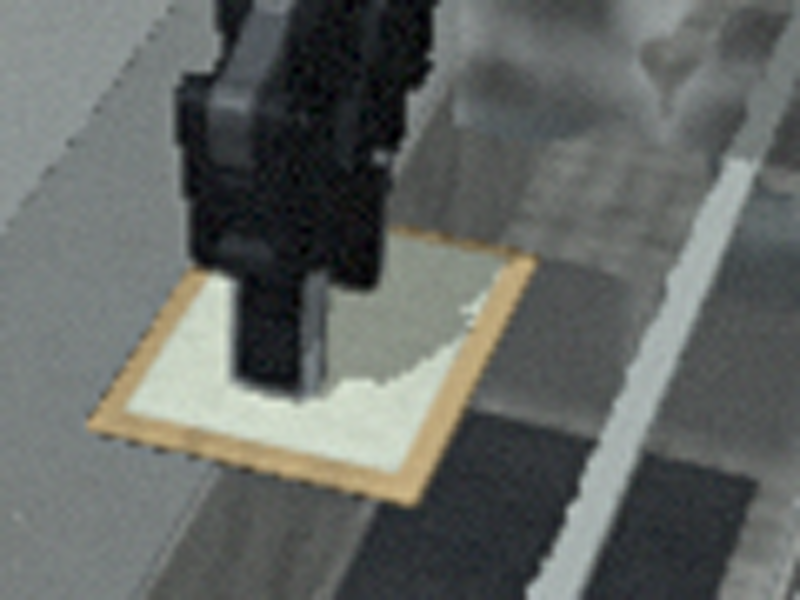

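Contact has just begun, at 1.8 N. I'll press a little harder.

Call:
{"name": "send_rows", "arguments": {
  "targets": [
    [0, 0, 0, 0.0005, 0, 0, 0],
    [0, 0, 0, 0.0005, 0, 0, 0],
    [0, 0, 0, 0, 0, 0, 0],
    [0, 0, 0, 0, 0, 0, 0],
    [0, 0, 0, 0, 0, 0, 0],
    [0, 0, 0, 0, 0, 0, 0],
    [0, 0, 0, 0, 0, 0, 0],
    [0, 0, 0, 0, 0, 0, 0],
    [0, 0, 0, 0, 0, 0, 0],
    [0, 0, 0, 0, 0, 0, 0]
  ]
}}

```text
time_s: 16.05
eef_pos: [434.4, -99.5, -20.1]
ee_rot: [0.0, -0.0, 1.0, -0.0]
force: [-6.2, 2.2, 19.3]
grip_width: 0.498
grip_force: 9.3
```

Call:
{"name": "send_rows", "arguments": {
  "targets": [
    [0, 0, 0, -0.0003, 0, 0, 0],
    [0, 0, 0, 0, 0, 0, 0.0245],
    [0, 0, 0, 0, 0, 0, 0.0245],
    [0, 0, 0, 0, 0, 0, 0.0245],
    [0, -0.005, 0.007, 0, 0, 0, 0],
    [0, -0.01, 0.014, 0, 0, 0, 0],
    [0, -0.01, 0.014, 0, 0, 0, 0],
    [0, -0.01, 0.014, 0, 0, 0, 0],
    [0, -0.01, 0.014, 0, 0, 0, 0],
    [0, -0.006, 0.008, 0, 0, 0, 0]
  ]
}}

```text
time_s: 17.3
eef_pos: [491.2, -32.6, -20.1]
ee_rot: [0.001, 0.036, 0.999, -0.001]
force: [-3.3, -5.0, 11.7]
grip_width: 0.5
grip_force: 5.2
```

```bash
python3 - <<'E'
from h import *
s=ctrl.sense();print(s["eef_pos"],s["ee_rot"],s["force"])
c=ctrl.capture("top");cv2.imwrite("pics/t1.png",cv2.resize(c["img"][190:350,120:360,::-1],(720,480),interpolation=cv2.INTER_CUBIC))
E
```

```text
[491.22413059 -32.57154725 -20.07450389] [ 5.39759482e-04  3.62124948e-02  9.99343773e-01 -6.22722662e-04] [-3.30317924 -4.96694634 11.65455588]
```

View pics/t1.png

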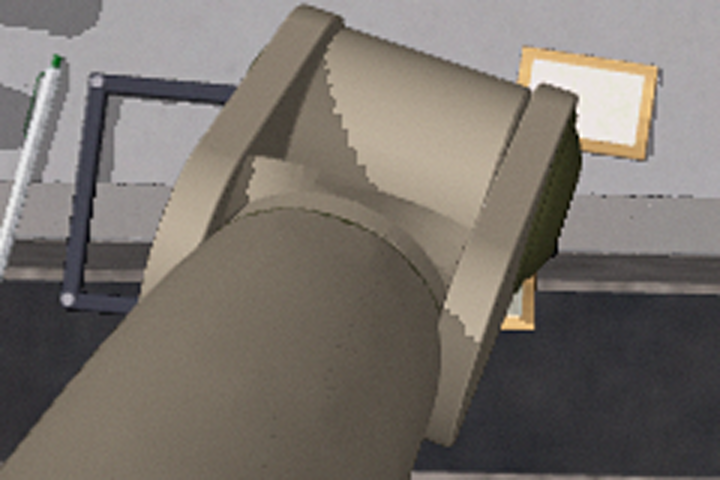

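The card follows: its near-back corner is now at crop (534,329). I'll measure its yaw by rectifying the side view onto the card plane.

```bash
cat >> h.py <<'E'
def rect(name,z=5,x0=380,x1=620,y0=-180,y1=180,s=2):
    """orthophoto: row = (x1-x)*s, col = (y1-y)*s"""
    c=ctrl.capture(name)
    xs=np.arange(x1,x0,-1/s);ys=np.arange(y1,y0,-1/s);Y,X=np.meshgrid(ys,xs)
    K=np.array(c["camera_matrix"],float)
    P=np.stack([X,Y,np.full_like(X,z)],-1)@np.array(c["R"]).T+np.array(c["t"])
    q=P[...,:2]/P[...,2:];q=q*(1+c["k1"]*(q**2).sum(-1,keepdims=True))
    u=(q[...,0]*K[0,0]+K[0,2]).astype(np.float32);v=(q[...,1]*K[1,1]+K[1,2]).astype(np.float32)
    return cv2.remap(c["img"],u,v,cv2.INTER_LINEAR)[:,:,::-1]
E
python3 - <<'E'
from h import *
im=rect("side");cv2.imwrite("pics/r1.png",im)
E
```

```text
(no output)
```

View pics/r1.png

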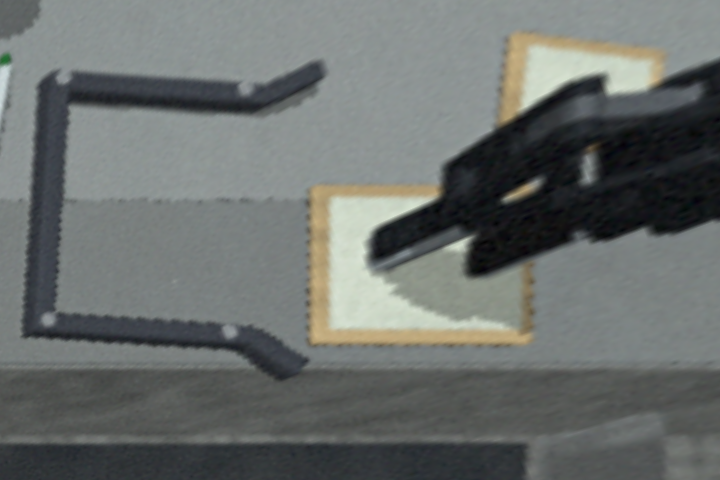

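The orthophoto shows the card translated well, with its front edge along col 311 and rows 187–343. It slipped in yaw: card at about 0°, holder at about -4°. While sliding, turning meets little resistance, so I'll turn during the drag.

Call:
{"name": "send_rows", "arguments": {
  "targets": [
    [0, -0.003, 0.007, 0, 0, 0, 0.0122],
    [0, -0.0029, 0.012, 0, 0, 0, 0.0122],
    [0, -0.0027, 0.012, 0, 0, 0, 0.0122],
    [0, -0.0026, 0.012, 0, 0, 0, 0.0122],
    [0, -0.0024, 0.012, 0, 0, 0, 0.0122],
    [0, -0.0013, 0.012, 0, 0, 0, 0.0122],
    [0, 0, 0.012, 0, 0, 0, 0],
    [0, 0.0009, 0.012, 0, 0, 0, 0],
    [0, 0.0009, 0.012, 0, 0, 0, 0],
    [0, 0.0004, 0.005, 0, 0, 0, 0]
  ]
}}

```text
time_s: 18.65
eef_pos: [517.1, 73.5, -20.1]
ee_rot: [0.001, 0.073, 0.997, -0.0]
force: [-0.5, -4.4, 8.1]
grip_width: 0.498
grip_force: 3.7
```

```bash
python3 - <<'E'
from h import *
s=ctrl.sense();print(s["time_s"],s["eef_pos"],s["ee_rot"],s["force"])
im=rect("side");cv2.imwrite("pics/r2.png",im)
# tan border mask, fit
hsv=cv2.cvtColor(im,cv2.COLOR_BGR2HSV)
m=cv2.inRange(hsv,(8,70,120),(25,200,255));m[:, 480:]=0
ys,xs=np.nonzero(m);print(len(xs),xs.min(),xs.max(),ys.min(),ys.max())
# front edge: leftmost tan pixel per row ; near edge: lowest tan per column
L=np.array([(r,np.nonzero(m[r])[0].min()) for r in range(480) if m[r].any()])
B=np.array([(c,np.nonzero(m[:,c])[0].max()) for c in range(480) if m[:,c].any()])
T=np.array([(c,np.nonzero(m[:,c])[0].min()) for c in range(480) if m[:,c].any()])
print(L[::8].tolist());print(B[::10].tolist());print(T[::10].tolist())
E
```

```text
18.65 [517.09519703  73.51623791 -20.07526465] [ 1.12916833e-03  7.28227402e-02  9.97344176e-01 -4.09520872e-04] [-0.45904115 -4.40052066  8.07355389]
6350 95 325 128 301
[[128, 111], [136, 106], [144, 106], [152, 105], [160, 104], [168, 104], [176, 104], [184, 103], [192, 103], [200, 102], [208, 101], [216, 101], [224, 100], [232, 99], [240, 99], [248, 98], [256, 97], [264, 96], [272, 96], [280, 96], [288, 130], [296, 233]]
[[95, 279], [105, 286], [115, 286], [125, 287], [135, 288], [145, 288], [155, 290], [165, 290], [175, 291], [185, 291], [195, 293], [205, 293], [215, 294], [225, 295], [235, 295], [245, 297], [255, 296], [265, 298], [275, 298], [285, 299], [295, 300], [305, 301], [315, 295], [325, 151]]
[[95, 269], [105, 150], [115, 128], [125, 129], [135, 130], [145, 131], [155, 132], [165, 133], [175, 134], [185, 135], [195, 135], [205, 137], [215, 281], [225, 282], [235, 283], [245, 284], [255, 284], [265, 285], [275, 286], [285, 286], [295, 288], [305, 286], [315, 215], [325, 151]]
```

The card now sits at about -4.1°, matching the holder, and the front edge is about 25 mm short of the back rail. I'll push it home with a few mm of overrun.

Call:
{"name": "send_rows", "arguments": {
  "targets": [
    [0, 0, 0.005, 0, 0, 0, 0],
    [0, 0, 0.005, 0, 0, 0, 0],
    [0, 0, 0.005, 0, 0, 0, 0],
    [0, 0.0002, 0.005, 0, 0, 0, 0],
    [0, 0.0003, 0.004, 0, 0, 0, 0],
    [0, 0.0003, 0.004, 0, 0, 0, 0],
    [0, 0, 0, 0, 0, 0, 0],
    [0, 0, 0, 0, 0, 0, 0],
    [0, 0, 0, 0, 0, 0, 0],
    [0, 0, 0, 0, 0, 0, 0]
  ]
}}

```text
time_s: 19.95
eef_pos: [520.4, 101.1, -20.0]
ee_rot: [0.001, 0.073, 0.997, -0.0]
force: [-0.1, -1.4, 8.3]
grip_width: 0.501
grip_force: 3.6
```

```bash
python3 - <<'E'
from h import *
s=ctrl.sense();print(s["time_s"],s["eef_pos"],s["force"])
im=rect("side")
hsv=cv2.cvtColor(im,cv2.COLOR_BGR2HSV)
m=cv2.inRange(hsv,(8,70,120),(25,200,255));m[:, 480:]=0
L=[(r,int(np.nonzero(m[r])[0].min())) for r in range(120,290,8) if m[r].any()]
print(L)
g=cv2.cvtColor(im,cv2.COLOR_BGR2GRAY)
for r in (150,200,260): print(r,g[r,0:110:3].tolist())
E
```

```text
19.95 [520.40834212 101.10122038 -20.04390164] [-0.05512748 -1.43879736  8.28074001]
[(128, 68), (136, 68), (144, 67), (152, 66), (160, 66), (168, 65), (176, 65), (184, 65), (192, 64), (200, 62), (208, 62), (216, 61), (224, 61), (232, 61), (240, 61), (248, 60), (256, 60), (264, 59), (272, 59), (280, 60), (288, 159)]
150 [127, 143, 145, 145, 146, 143, 145, 145, 143, 148, 151, 113, 70, 54, 56, 63, 73, 71, 61, 67, 64, 73, 126, 154, 169, 191, 209, 213, 212, 212, 208, 208, 210, 212, 210, 208, 206]
200 [125, 126, 130, 129, 134, 134, 124, 114, 131, 136, 100, 68, 50, 54, 61, 67, 67, 67, 66, 62, 79, 129, 155, 170, 197, 212, 214, 216, 215, 214, 217, 220, 219, 193, 119, 99, 112]
260 [124, 123, 126, 126, 126, 123, 126, 127, 115, 76, 52, 61, 58, 65, 70, 71, 71, 69, 66, 91, 156, 168, 190, 206, 210, 214, 215, 214, 215, 216, 213, 214, 214, 217, 214, 207, 208]
```

```bash
python3 - <<'E'
from h import *
a=cv2.cvtColor(cv2.imread("pics/r2.png"),cv2.COLOR_BGR2HSV)[:,:,1]
im=rect("side");b=cv2.cvtColor(im,cv2.COLOR_BGR2HSV)[:,:,1]
for r in (150,170,190,260,270): print(r,a[r,92:136:2].tolist(),"|",b[r,50:94:2].tolist())
cv2.imwrite("pics/r3.png",im)
# far/near edges: tan->white transitions tracked by phase/ template
t=cv2.matchTemplate(im[100:330,30:200],cv2.imread("pics/r2.png")[150:270,110:140],cv2.TM_CCOEFF_NORMED)
print(cv2.minMaxLoc(t))
E
```

```text
150 [10, 13, 14, 16, 14, 17, 59, 79, 87, 87, 88, 89, 88, 84, 75, 50, 26, 18, 18, 20, 19, 18] | [52, 54, 59, 45, 41, 49, 51, 38, 84, 87, 89, 72, 41, 26, 21, 19, 18, 18, 18, 18, 17, 17]
170 [12, 10, 12, 11, 6, 44, 78, 85, 86, 85, 85, 87, 90, 83, 65, 34, 22, 20, 19, 19, 19, 19] | [47, 48, 52, 59, 60, 40, 15, 54, 87, 91, 85, 51, 22, 19, 19, 20, 17, 19, 20, 20, 19, 18]
190 [12, 15, 15, 12, 22, 61, 79, 87, 89, 89, 89, 88, 85, 54, 25, 21, 19, 17, 19, 19, 20, 19] | [34, 30, 43, 48, 49, 11, 51, 80, 88, 81, 60, 31, 19, 16, 15, 17, 18, 19, 21, 20, 19, 21]
260 [7, 30, 74, 86, 88, 85, 86, 85, 88, 89, 76, 43, 25, 20, 19, 19, 19, 19, 20, 19, 19, 20] | [43, 48, 47, 23, 59, 87, 87, 78, 44, 18, 17, 17, 20, 20, 19, 17, 17, 20, 20, 19, 16, 16]
270 [12, 53, 77, 84, 87, 88, 88, 86, 85, 85, 70, 44, 29, 25, 25, 23, 22, 21, 17, 19, 18, 18] | [45, 53, 41, 14, 68, 87, 88, 86, 87, 88, 87, 88, 85, 86, 84, 84, 85, 81, 83, 85, 82, 82]
(-0.5407505631446838, 0.9124682545661926, (0, 0), (33, 44))
```

The card moved 24 mm of the commanded 27.6, so it probably touched the rail. I'll confirm with a firmer extra push.

Call:
{"name": "send_rows", "arguments": {
  "targets": [
    [0, 0, 0, 0.0003, 0, 0, 0],
    [0, 0, 0.001, 0, 0, 0, 0],
    [0, 0, 0.001, 0, 0, 0, 0],
    [0, 0, 0.001, 0, 0, 0, 0],
    [0, 0, 0.001, 0, 0, 0, 0],
    [0, 0, 0.001, 0, 0, 0, 0],
    [0, 0, 0.001, 0, 0, 0, 0],
    [0, 0, 0.001, 0, 0, 0, 0],
    [0, 0, 0.001, 0, 0, 0, 0],
    [0, 0, 0.001, 0, 0, 0, 0]
  ]
}}

```text
time_s: 21.3
eef_pos: [521.9, 109.2, -20.1]
ee_rot: [0.001, 0.073, 0.997, -0.001]
force: [-0.7, -8.4, 10.9]
grip_width: 0.497
grip_force: 5.2
```

```bash
python3 - <<'E'
from h import *
s=ctrl.sense();print(s["time_s"],s["eef_pos"],s["force"])
im=rect("side");b=cv2.cvtColor(im,cv2.COLOR_BGR2HSV)[:,:,1]
for r in (150,170,190,260): print(r,b[r,50:94:2].tolist())
cv2.imwrite("pics/r4.png",im)
E
```

```text
21.3 [521.85578331 109.19905571 -20.0860271 ] [-0.68831622 -8.40648898 10.85112313]
150 [35, 41, 49, 39, 44, 48, 41, 33, 82, 91, 89, 70, 44, 26, 21, 19, 18, 20, 20, 19, 16, 16]
170 [48, 45, 37, 47, 55, 36, 15, 58, 91, 90, 85, 52, 23, 18, 20, 20, 17, 18, 19, 19, 14, 27]
190 [37, 41, 41, 48, 58, 17, 50, 79, 88, 79, 57, 30, 20, 17, 14, 17, 17, 18, 19, 16, 43, 46]
260 [50, 57, 48, 18, 64, 89, 86, 77, 45, 24, 20, 18, 19, 17, 19, 17, 19, 19, 18, 16, 16, 17]
```

The card is stopped firmly against the back rail: 8.4 N of push and no motion. Lifting off.

Call:
{"name": "send_rows", "arguments": {
  "targets": [
    [0, 0, 0, -0.001, 0, 0, 0],
    [0, 0, 0, -0.003, 0, 0, 0],
    [0, 0, 0, -0.01, 0, 0, 0],
    [0, 0, 0, -0.03, 0, 0, 0],
    [0, 0, 0, -0.04, 0, 0, 0],
    [0, 0, 0, -0.04, 0, 0, 0],
    [0, 0, 0, -0.04, 0, 0, 0],
    [0, 0, 0, -0.02, 0, 0, 0],
    [0, 0, 0, 0, 0, 0, 0],
    [0, 0, 0, 0, 0, 0, 0]
  ]
}}

```text
time_s: 22.6
eef_pos: [520.2, 110.4, 162.0]
ee_rot: [-0.001, 0.073, 0.997, -0.0]
force: [0.0, -1.1, 0.4]
grip_width: 0.502
grip_force: 0.0
```

```bash
python3 - <<'E'
from h import *
s=ctrl.sense();print(s["time_s"],s["eef_pos"],s["force"])
im=rect("side");cv2.imwrite("pics/r5.png",im)
E
```

```text
22.6 [520.20061985 110.37144522 161.95595495] [ 0.00347921 -1.14710059  0.44941854]
```

View pics/r5.png

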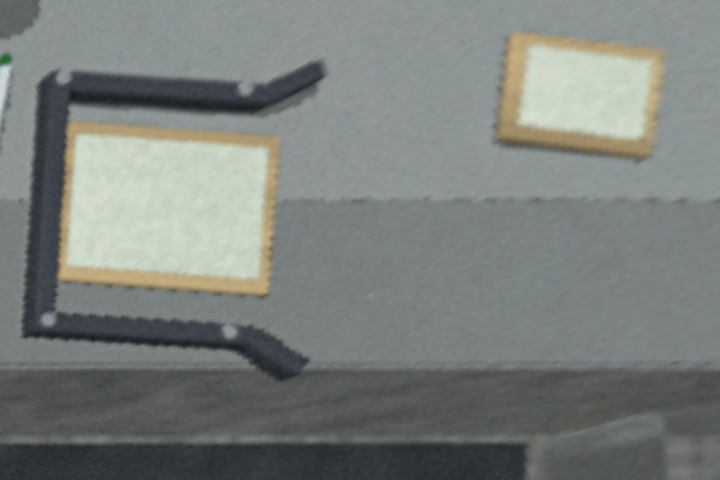

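The card lies straight between the rails (cols 60–280, rows 123–295) against the back rail, and the small card has not moved. Handing in.

```bash
python3 -c "
from rig import ctrl
print(ctrl.finish_job())"
```

```text
the job is handed in; nothing more can be done
None
```

I slid the larger menu card into the holder, where it lies flat and straight with its front edge against the back rail; the smaller card stayed where it was, the gripper was lifted clear, and I handed the job in at about 22.7 s.

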